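# Take the blue tape roll off its post for labelling

### The arm

A 6-joint arm with a two-finger parallel gripper is mounted at the origin on a cart in front of the work surface, level with it; the furniture and walls round the work are solid. World frame = base frame: x ahead of the robot, y to its left, z up, the work surface at z = 0. Lengths are in m, angles in degrees, forces in N, time in s.
With the tool pointing down it reaches from about 0.3 to 0.75 m from the base axis. Payload 8.5 kg.
Tool frame: the origin (TCP) lies at the very end of the fingers, on their centre line; the grasp point (between the pads) lies 19 mm behind it; z points along the fingers, y is the line along which they close (so a half turn about z gives the same grasp; the last joint's range is limited). The gripper opens to 85 mm and grips with 20 to 120 N. Pads are 22 mm wide; open, the fingers measure 114 mm over their backs; the gripper's body (76 mm by 85 mm) begins 54 mm behind the grasp point. The pads swing forward as they close: fully open they stand 13 mm farther back than shut.
Start: joints at [61.232, 21.807, 74.336, -0, 83.858, -12.336], TCP at [0.156, 0.528, 0.231] pointing down, gripper open.
Joint ranges: [-178.18, 178.18], [-50.72, 133.34], [12.68, 142.11], [-81.47, 261.47], [9.98, 163.14], [-165.26, 165.26]. Speed limits (degrees/s): [136.94, 136.94, 180, 180, 180, 180].

### API

Orientations are given as a 3x3 rotation matrix whose columns are the frame's x, y, z axes.
In Python, from rig import env, optics, spotter gives the robot as it stands.
- The arm moves only by the shell command python3 -m crank 'ROWS' [FORCE]. ROWS is JSON, one flat list of numbers, 5 for each row, row after row: the finger opening in cm, from 0 to 8.54, then the shift along the tool's x, y, z in cm, then the turn about the tool's z in rad. A call has exactly 8 rows; each row shifts and turns the commanded pose from where the row before left it, along the tool's axes as they then stand; what a row does not reach is not made up. A row lasts 1/12 s, in which the tool goes at most 41.7 mm and 7.16 degrees, less where a joint would pass 70% of its speed; a pose out of reach is approached as far as the arm can. A call is refused whole if a number of a shift passes 4.17 or a number of a turn 0.125, either way. A call with a gripper value outside its range is refused whole. The fingers move at their own pace and stop on an object; FORCE is the grip in N (left out, the last holds). Time passes only in rows, so rows that do not move let the fingers close, or fill a call up. It gives the time, the measured TCP pose, the force, the opening and the grip force at its end, in the units of the state.
- env.observe(): the state, without advancing time (a new reading comes with each control period).
- optics.get_image(name): name is "scene" or "side" or "wrist"; returns a dict with "color" (400x640x3 uint8, red, green, blue), "intrinsics" (3x3 intrinsics, pixels), "pose" (4x4, takes a point from camera to world coordinates). Camera axes: x right, y up, looking along -z (the intrinsics and any distortion apply to the point x, -y, -z); pixel columns grow to the right and rows downward; lengths in m; the calibration is good to about 2 mm. A picture is of the moment at which its call begins. There is no depth.
- env.close_job(): hands the job in; it is judged then, once.
Trained networks look in a picture, given as the dict that the camera call returned (one of the last four; its "shot" number tells which), for a name from the list of things; names that differ only in an ending like _2 or _b are one class to them, and where a whole thing is asked for, a point or a joint stands for the part that bears it (a point fixed in the world has none). Each returns a list of dicts, best first, with "score" (0 to 1); they miss things now and then, are a little off and sometimes report something else, mostly with a low value. They report only what shows in the picture. A call takes as long as a camera call. They do not tell look-alikes from the thing itself.
- spotter.look_for(picture, query): "at" ([column, row] as shares, 0 to 1, of the picture: columns of its width, rows of its height, amid what is visible of it).
The state is a dict: "time_s": time; "q": joint angles; "qvel": joint speeds; "joint_efforts": joint torques, N m; "position": TCP position; "tool_rot": TCP orientation; "ft_force": force on the tool from outside, world axes, zero at the start; "wrist_torque": the same for the moment, N m; "grip_width": finger opening in m; "gripper_force": force on a finger pad.
Only numpy, scipy, OpenCV 4.12 (cv2) and the standard library are available. Lean on these libraries where they do the work, as an engineer would, in place of code of your own. Each camera call takes 0.05 s, during which the arm holds its last target. There are 200 camera calls.

### The job

I am about to label some freezer boxes: slide the blue roll of tape straight up off its post and set it down flat, the same way up and without dropping it, in the large empty bay of the pen tray. Leave the orange roll on its post, and let go of everything when you are done.

Things in the scene. Friction and masses are not known exactly. Their poses are not given: they have to be found in the camera images.
- roll_blue: The roll of blue tape to be moved: 56 mm outer diameter, 40 mm high with its brown cardboard core (the blue part is 38 mm high), round bore of 26 mm, about 80 g, rigid. Origin on its axis, at the underside; z is the roll's axis, pointing up. It stands loosely on one of the two posts of the stand.
- roll_orange: The same kind of roll in orange (56 mm outer diameter, 40 mm high), on the other post of the stand; it stays there. Origin on its axis, at the underside; z up.
- stand: Fixed dark wooden base, 176 (x) x 78 (y) x 12 mm high, origin at the centre of its underside on the worktop. Two upright steel posts of 16 mm diameter stand on its x axis, 50 mm either side of the origin (100 mm apart), their tips 70 mm above the worktop. Each post carries one roll, whose underside is about 12 mm and whose top about 52 mm above the worktop. The posts hold the rolls by nothing but the loose bore.
- tray_bay (a point): Centre of the floor of the empty bay of a fixed, shallow pale wooden tray. The point is 5 mm above the worktop; x, y along the tray's sides, z up. The bay is 125 mm along x and 150 mm along y inside. The outer walls are 5 mm thick and rise to 22 mm above the worktop, and the divider on the +x side of the bay rises to 20 mm; behind the divider is a 20 mm wide groove with a red pen, fixed in it.
Mind the look-alikes: they are no part of the job. What is meant by the roll_blue is not yellow, and is the smaller of those in its own colour.

How it is judged (in metres and radians):
On the way:
1. the blue roll is clear above the tips of the posts (height (world z) of roll_blue above 0.068 m), for 0.05 s.
At the end, for the whole second after the job is handed in: The blue roll lies flat, right way up as it came (axis within 10 degrees of vertical), at rest on the floor of the tray's bay (underside within 6 mm of the floor), anywhere between its walls; the orange roll is still on its post (within 15 mm of where it was) (x of roll_blue in the frame of tray_bay between -0.04 and 0.04 m and y of roll_blue in the frame of tray_bay between -0.053 and 0.053 m and z of roll_blue in the frame of tray_bay between -0.006 and 0.006 m and angle between roll_blue's own z axis and vertical below 0.17 rad and linear speed of roll_blue below 0.02 m/s and distance of roll_orange from where it was at the start of the episode below 0.015 m); the robot touches nothing.
It fails at once if the orange roll is taken up or pushed off (moved more than 30 mm) (distance of roll_orange from where it was at the start of the episode above 0.03 m).
It fails at once if the blue roll is dropped (in free fall more than 45 mm above the worktop) (contact force between roll_blue and anything else below 0.01 N and height (world z) of roll_blue above 0.045 m).
It also fails if it takes over 40 s, if anything falls off the work surface, if the arm or the gripper's body presses on something with over 40 N, if the wrist force passes 120 N, or if a joint passes its speed limit or range.

## Working session

There is one attempt and no reset: what is moved stays moved. The work goes in short steps, Python scripts to look and compute and a shell command to move; the robot and the scene stay as the last step left them, time stands still between calls to the robot, and variables do not carry over. Pictures are saved under pics/ and viewed, at most 10 in all, crops included, and the job is handed in when it is done.

```bash
mkdir -p pics; cat > h.py <<'E'
import numpy as np, cv2
from rig import env, optics, spotter
def ray(p,uv):
    K=np.array(p["intrinsics"]);T=np.array(p["pose"])
    d=np.linalg.inv(K)@[uv[0],uv[1],1]; d=T[:3,:3]@(d*[1,-1,-1]); return T[:3,3],d/np.linalg.norm(d)
def onz(p,uv,z):
    o,d=ray(p,uv); return o+d*(z-o[2])/d[2]
def tri(rs):
    A=0;b=0
    for o,d in rs:
        M=np.eye(3)-np.outer(d,d);A=A+M;b=b+M@o
    x=np.linalg.solve(A,b); return x,[np.linalg.norm((np.eye(3)-np.outer(d,d))@(x-o)) for o,d in rs]
def proj(p,X):
    K=np.array(p["intrinsics"]);T=np.array(p["pose"])
    c=T[:3,:3].T@(np.array(X)-T[:3,3])*[1,-1,-1]; u=K@c; return u[:2]/u[2]
def save(p,n): cv2.imwrite("pics/"+n,cv2.cvtColor(p["color"],cv2.COLOR_RGB2BGR))
E
python3 - <<'E'
from h import *
for n in("scene","side","wrist"):
    p=optics.get_image(n);save(p,n+"0.png");print(n,np.round(p["pose"],3).tolist(),np.round(p["intrinsics"],1).tolist(),[k for k in p if k not in("color",)])
    for q in("roll_blue","roll_orange","stand"):
        print(q,[(round(d["score"],2),np.round(np.array(d["at"])*[640,400]).tolist()) for d in spotter.look_for(p,q)])
s=env.observe();print(s["tool_rot"],s["position"],s["grip_width"])
E
```

```text
scene [[-0.893, 0.282, -0.352, 0.294], [-0.45, -0.55, 0.703, 0.725], [0.005, 0.786, 0.618, 0.578], [0.0, 0.0, 0.0, 1.0]] [[441.5, 0.0, 319.4], [0.0, 441.5, 201.0], [0.0, 0.0, 1.0]] ['intrinsics', 'pose', 'shot']
roll_blue [(0.86, [319.0, 141.0]), (0.71, [284.0, 274.0]), (0.58, [365.0, 160.0])]
roll_orange [(0.58, [331.0, 304.0])]
stand [(0.73, [308.0, 298.0])]
side [[0.921, 0.145, -0.363, 0.298], [-0.391, 0.327, -0.86, -0.585], [-0.006, 0.934, 0.358, 0.358], [0.0, 0.0, 0.0, 1.0]] [[360.9, 0.0, 319.2], [0.0, 360.9, 201.4], [0.0, 0.0, 1.0]] ['intrinsics', 'pose', 'shot']
roll_blue [(0.84, [413.0, 251.0]), (0.8, [361.0, 261.0]), (0.52, [283.0, 195.0])]
roll_orange [(0.61, [248.0, 197.0]), (0.24, [265.0, 200.0])]
stand [(0.85, [266.0, 203.0])]
wrist [[0.283, -0.912, -0.298, 0.079], [0.959, 0.269, 0.088, 0.55], [0.0, -0.311, 0.95, 0.374], [0.0, 0.0, 0.0, 1.0]] [[347.9, 0.0, 323.5], [0.0, 347.9, 200.1], [0.0, 0.0, 1.0]] ['intrinsics', 'pose', 'shot']
roll_blue []
roll_orange []
stand []
[[-9.59144237e-01  2.82917538e-01 -3.96174464e-06]
 [ 2.82917537e-01  9.59144235e-01 -5.25220444e-05]
 [-1.10595229e-05 -5.14970632e-05 -9.99999999e-01]] [0.15559845 0.5275099  0.23130937] 0.08528971646612592
```

View pics/scene0.png

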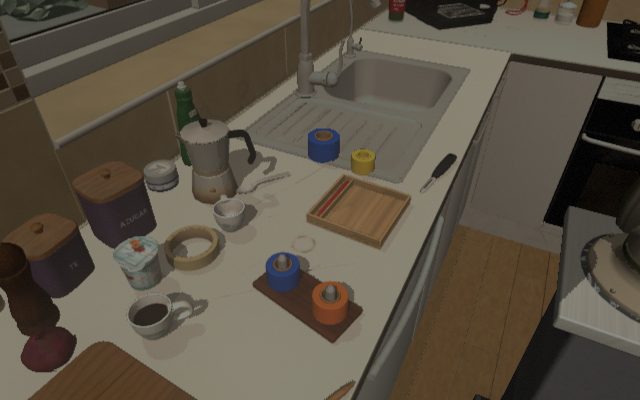

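View pics/side0.png

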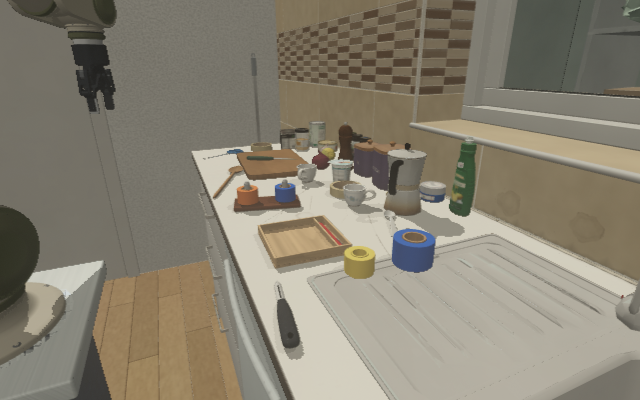

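View pics/wrist0.png

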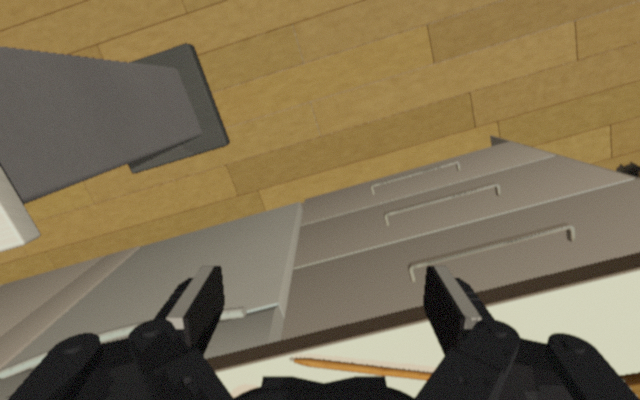

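The scene view shows the small blue roll on its post at about (283,272), orange at (330,302) and the tray at about (360,208). The larger blue roll at (323,145) is the look-alike. The side view has blue at (285,193) and the tray at (303,240). The wrist camera doesn't see the targets yet.

```bash
python3 - <<'E'
from h import *
a=optics.get_image("scene");b=optics.get_image("side")
def cc(p,lo,hi,box):
    h=cv2.cvtColor(p["color"],cv2.COLOR_RGB2HSV);m=cv2.inRange(h,lo,hi)
    x0,y0,x1,y1=box;k=np.zeros_like(m);k[y0:y1,x0:x1]=m[y0:y1,x0:x1];ys,xs=np.nonzero(k)
    print(len(xs),xs.min(),xs.max(),ys.min(),ys.max());return [(xs.min()+xs.max()+1)/2,(ys.min()+ys.max()+1)/2]
B=((100,120,40),(130,255,255));O=((3,150,90),(16,255,255))
for nm,c,b1,b2 in(("blue",B,(255,245,310,300),(270,175,303,208)),("orange",O,(305,270,355,330),(232,180,262,210))):
    u=cc(a,*c,b1);v=cc(b,*c,b2);X,r=tri([ray(a,u),ray(b,v)]);print(nm,u,v,X.round(4),np.round(r,4))
T=[((345,176),(350,241)),((411,203),(268,262)),((378,243),(258,237)),((307,210),(318,218))]
for n,(u,v) in zip(("+x-y","-x-y","-x+y","+x+y"),T):
    X,r=tri([ray(a,u),ray(b,v)]);print(n,X.round(4),np.round(r,4),onz(a,u,.022).round(3),onz(b,v,.022).round(3))
i=cv2.resize(a["color"][160:345,235:425],None,fx=3,fy=3,interpolation=2);j=cv2.resize(b["color"][170:270,225:360],None,fx=4,fy=4,interpolation=2)
cv2.imwrite("pics/crA.png",i[:,:,::-1]);cv2.imwrite("pics/crB.png",j[:,:,::-1])
E
```

```text
480 266 298 253 290
45 275 293 184 189
blue [np.float64(282.5), np.float64(272.0)] [np.float64(284.5), np.float64(187.0)] [0.5705 0.3091 0.0425] [0.0027 0.0027]
984 312 347 282 324
35 237 256 186 191
orange [np.float64(330.0), np.float64(303.5)] [np.float64(247.0), np.float64(189.0)] [0.4731 0.3329 0.0434] [0.0025 0.0025]
+x-y [ 0.6026 -0.0133  0.0233] [0.0031 0.0031] [ 0.6   -0.012  0.022] [ 0.608 -0.008  0.022]
-x-y [ 0.4418 -0.0005  0.0099] [0.0027 0.0027] [0.441 0.014 0.022] [ 0.434 -0.022  0.022]
-x+y [ 0.459   0.1336 -0.0007] [0.0067 0.0067] [0.459 0.154 0.022] [0.442 0.084 0.022]
+x+y [0.6073 0.1363 0.0218] [0.0101 0.0101] [0.619 0.13  0.022] [0.594 0.125 0.022]
```

View pics/crA.png

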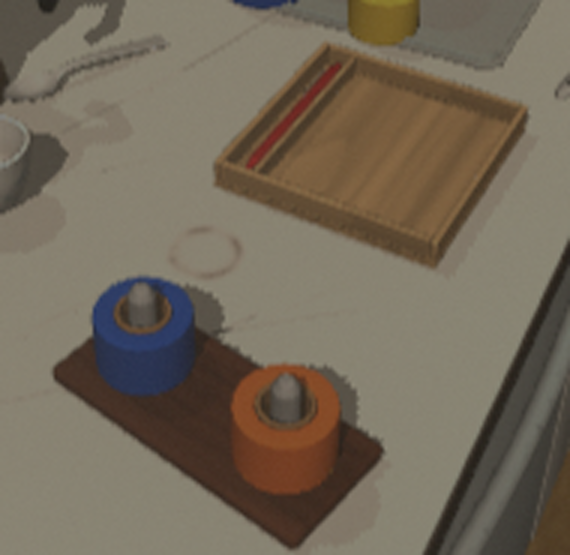

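View pics/crB.png

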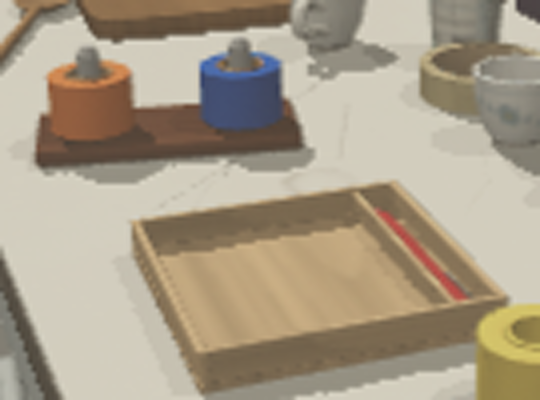

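The crops show the post tips: blue at scene (282,255) and side (284.5,180), orange at scene (331,285) and side (247,182). The tray rim corners are also sharp, so I'll triangulate from these.

```bash
python3 - <<'E'
from h import *
a=optics.get_image("scene");b=optics.get_image("side")
A=lambda x,y:(235+x/3-.3,160+y/3-.3)
Bb=lambda x,y:(225+x/4-.4,170+y/4-.4)
P={"+x-y":((330,45),(505,297)),"-x-y":((525,110),(203,352)),"-x+y":((436,243),(135,222)),"+x+y":((217,168),(398,182)),"btip":((141,284),(238,39)),"otip":((288,374),(88,47)),"btop":((143,312),(240,61)),"otop":((287,403),(90,69))}
for n,(u,v) in P.items():
    u=A(*u);v=Bb(*v);X,r=tri([ray(a,u),ray(b,v)]);z=.07 if "tip" in n else .052 if "top" in n else .022
    print(n,X.round(4),np.round(r,4),onz(a,u,z).round(3),onz(b,v,z).round(3))
E
```

```text
+x-y [ 0.6039 -0.0187  0.0209] [0.0007 0.0007] [ 0.602 -0.017  0.022] [ 0.604 -0.02   0.022]
-x-y [ 0.4513 -0.009   0.0201] [0.0002 0.0002] [ 0.451 -0.006  0.022] [ 0.451 -0.012  0.022]
-x+y [0.4583 0.1455 0.0204] [0.0003 0.0003] [0.458 0.147 0.022] [0.457 0.142 0.022]
+x+y [0.6146 0.1402 0.0184] [0.0018 0.0018] [0.61  0.145 0.022] [0.614 0.135 0.022]
btip [0.5718 0.3001 0.0696] [0.0022 0.0022] [0.574 0.299 0.07 ] [0.569 0.296 0.07 ]
otip [0.475  0.3207 0.0699] [0.0013 0.0013] [0.476 0.32  0.07 ] [0.473 0.319 0.07 ]
btop [0.5716 0.3025 0.0523] [0.0003 0.0003] [0.572 0.302 0.052] [0.572 0.303 0.052]
otop [0.4746 0.3243 0.053 ] [0. 0.] [0.475 0.324 0.052] [0.475 0.327 0.052]
```

```bash
python3 -m crank '[8.54,-3.8,-0.8,0,0, 8.54,-3.8,-0.8,0,0, 8.54,-3.8,-0.8,0,0, 8.54,-3.8,-0.8,0,0, 8.54,-3.8,-0.8,0,0, 8.54,-3.8,-0.8,0,0, 8.54,-3.8,-0.8,0,0, 8.54,-3.8,-0.8,0,-0.075]'
```

```text
time_s: 1.47
position: [0.4306, 0.3789, 0.2315]
tool_rot: [[-0.978, 0.211, 0.0], [0.211, 0.978, 0.0], [-0.0, 0.0, -1.0]]
ft_force: [-0.1, 0.8, -0.9]
grip_width: 0.0858
gripper_force: 0.0
```

```bash
python3 -m crank '[8.54,-3.1,-0.9,0,0, 8.54,-3.1,-0.9,0,0, 8.54,-3.1,-0.9,0,0, 8.54,-3.1,-0.9,0,0, 8.54,-3.1,-1.0,0,0, 8.54,0,0,1.5,0, 8.54,0,0,0,0, 8.54,0,0,0,0]'
python3 - <<'E'
from h import *
p=optics.get_image("wrist");save(p,"w1.png")
for q in("roll_blue","roll_orange"): print(q,[(round(d["score"],2),np.round(np.array(d["at"])*[640,400]).tolist()) for d in spotter.look_for(p,q)])
for X in([.572,.301,.07],[.572,.301,.052],[.475,.322,.07]): print(proj(p,X).round())
E
```

```text
time_s: 2.13
position: [0.5705, 0.3025, 0.2156]
tool_rot: [[-0.978, 0.21, -0.002], [0.21, 0.978, -0.0], [0.002, -0.001, -1.0]]
ft_force: [0.6, 0.1, 0.2]
grip_width: 0.0855
gripper_force: 0.0
roll_blue [(0.77, [21.0, 338.0]), (0.76, [326.0, 166.0]), (0.7, [7.0, 257.0])]
roll_orange [(0.77, [320.0, 54.0])]
[323. 187.]
[323. 181.]
[323.  63.]
```

View pics/w1.png

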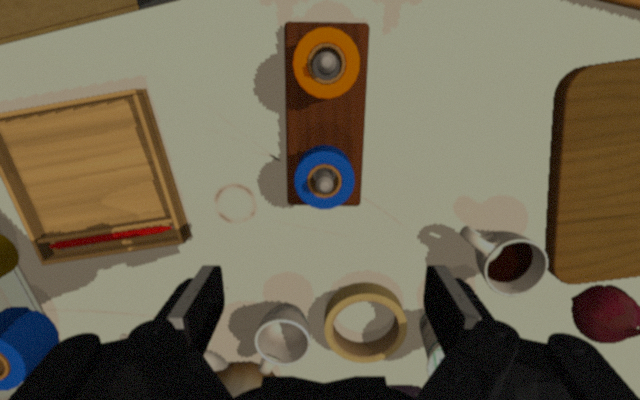

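The blue post tip is at (325,184), 2–3 px from the prediction, and the roll is centred between the fingers with the stand aligned. I'll descend.

```bash
python3 -m crank '[8.54,0,0,3.2,0, 8.54,0,0,3.2,0, 8.54,0,0,3.2,0, 8.54,0,0,3.0,0, 8.54,0,0,2.6,0, 8.54,0,0,2.0,0, 8.54,0,0,2.0,0, 8.54,0,0,0,0]'
python3 - <<'E'
from h import *
p=optics.get_image("wrist");save(p,"w2.png")
E
```

```text
time_s: 2.95
position: [0.5688, 0.3027, 0.0213]
tool_rot: [[-0.978, 0.209, -0.006], [0.209, 0.978, -0.002], [0.005, -0.003, -1.0]]
ft_force: [0.0, -0.4, -0.4]
grip_width: 0.0852
gripper_force: 0.0
```

View pics/w2.png

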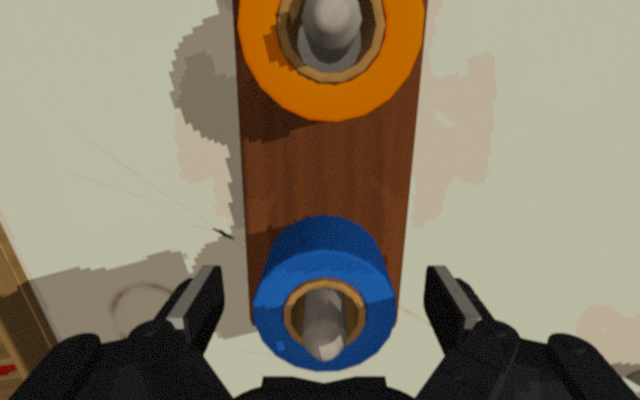

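The roll's top is centred at (324,310), between the pads at columns 222 and 427. I'll check the fore-aft offset.

```bash
python3 - <<'E'
from h import *
p=optics.get_image("wrist");s=env.observe();R=np.array(s["tool_rot"]);t=np.array(s["position"])
for uv in((324,310),(324,314)):
  X=onz(p,uv,.052);print(X,(R.T@(X-t)*1000).round(1))
X=onz(p,(326,352),.070);print(X,(R.T@(X-t)*1000).round(1))
E
```

```text
[0.5720505 0.3024108 0.052    ] [ -1.3  -0.5 -26.8]
[0.57382539 0.30203193 0.052     ] [ -3.1  -0.5 -26.8]
[0.57599055 0.30226021 0.07      ] [ -5.2   0.2 -44.8]
```

```bash
python3 -m crank '[8.54,-0.2,0,0,0, 7,0,0,0,0, 5,0,0,0,0, 5,0,0,0,0, 5,0,0,0,0, 5,0,0,0,0, 5,0,0,0,0, 5,0,0,0,0]' 40
```

```text
time_s: 3.72
position: [0.5734, 0.3023, 0.0258]
tool_rot: [[-0.978, 0.21, 0.002], [0.21, 0.978, 0.001], [-0.002, 0.001, -1.0]]
ft_force: [-1.1, 0.0, 5.7]
grip_width: 0.0549
gripper_force: 41.9
```

```bash
python3 -m crank '[5,0,0,-0.3,0, 5,0,0,-0.8,0, 5,0,0,-1.5,0, 5,0,0,-2,0, 5,0,0,-2.2,0, 5,0,0,-2.2,0, 5,0,0,-1.5,0, 5,0,0,0,0]'
python3 - <<'E'
from h import *
p=optics.get_image("scene");q=optics.get_image("side")
s=env.observe();print(s["position"],s["ft_force"],s["grip_width"],s["gripper_force"])
i=cv2.resize(p["color"][120:345,215:425],None,fx=1.6,fy=1.6);j=cv2.resize(q["color"][120:270,215:355],None,fx=2.4,fy=2.4)
cv2.imwrite("pics/l.png",np.hstack([i[:360],j[:360]])[:,:,::-1])
E
```

```text
time_s: 4.38
position: [0.5742, 0.3026, 0.1335]
tool_rot: [[-0.978, 0.21, 0.007], [0.21, 0.978, 0.002], [-0.006, 0.003, -1.0]]
ft_force: [-0.2, 0.7, -1.2]
grip_width: 0.0549
gripper_force: 42.4
[0.57274641 0.30211258 0.12943863] [-0.72020282 -0.05755063 -1.99390519] 0.05500069296982962 42.38738838583231
```

View pics/l.png

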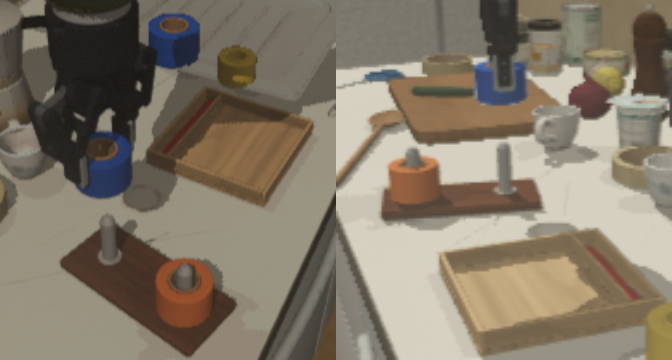

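The roll is held level, well clear of the posts, and orange is still in place. Next is the carry over to the bay.

```bash
python3 -m crank '[5,0,-2,0,0, 5,0,-3.5,0,0, 5,0,-3.8,0,0, 5,0,-3.8,0,0, 5,0,-3.8,0,0, 5,0,-3.8,0,0, 5,0,-2.4,0,0, 5,0,-1.05,0,0]'
python3 -m crank '[5,0,0,0,-0.08, 5,0,0,0,-0.08, 5,0,0,1,0, 5,0,0,1.5,0, 5,0,0,1.5,0, 5,0,0,1.0,0, 5,0,0,0,0, 5,0,0,0,0]'
python3 - <<'E'
from h import *
p=optics.get_image("scene");q=optics.get_image("side")
s=env.observe();print(s["position"],s["ft_force"],s["grip_width"],s["gripper_force"])
i=cv2.resize(p["color"][110:260,275:435],None,fx=2.4,fy=2.4);j=cv2.resize(q["color"][150:270,235:365],None,fx=3,fy=3)
cv2.imwrite("pics/m.png",np.hstack([i[:360],j[:360]])[:,:,::-1])
E
```

```text
time_s: 5.15
position: [0.5208, 0.0634, 0.1281]
tool_rot: [[-0.977, 0.213, -0.003], [0.213, 0.977, -0.0], [0.003, -0.001, -1.0]]
ft_force: [-0.7, 0.5, -1.9]
grip_width: 0.0546
gripper_force: 42.5
time_s: 5.82
position: [0.5217, 0.0666, 0.0785]
tool_rot: [[-0.999, 0.051, -0.002], [0.051, 0.999, 0.0], [0.002, 0.0, -1.0]]
ft_force: [0.0, 0.0, 0.2]
grip_width: 0.0547
gripper_force: 42.5
[0.52235624 0.06632713 0.0796129 ] [ 0.75080297  0.96951233 -0.71276378] 0.054720030709935065 42.505749464035034
```

View pics/m.png

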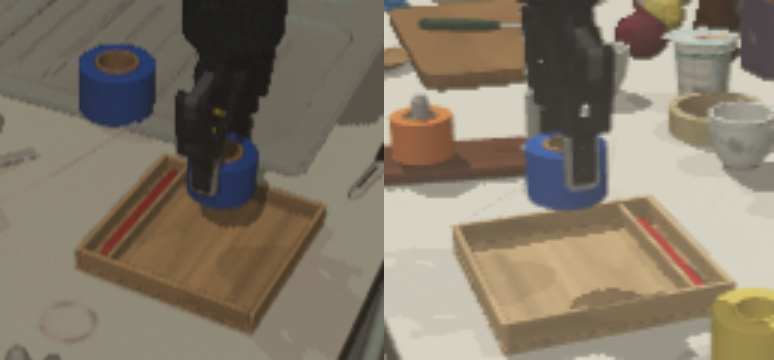

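Over the bay, level. I'll descend to just above the floor, then feel for contact.

```bash
python3 -m crank '[5,0,0,1,0, 5,0,0,1.5,0, 5,0,0,1.2,0, 5,0,0,0.8,0, 5,0,0,0.4,0, 5,0,0,0.3,0, 5,0,0,0,0, 5,0,0,0,0]'
python3 -m crank '[5,0,0,0.1,0, 5,0,0,0.1,0, 5,0,0,0.1,0, 5,0,0,0.1,0, 5,0,0,0,0, 5,0,0,0,0, 5,0,0,0,0, 5,0,0,0,0]'
```

```text
time_s: 6.58
position: [0.5224, 0.066, 0.0278]
tool_rot: [[-0.999, 0.052, 0.001], [0.052, 0.999, -0.0], [-0.001, -0.0, -1.0]]
ft_force: [-0.1, 0.4, -0.3]
grip_width: 0.0546
gripper_force: 42.5
time_s: 7.25
position: [0.5222, 0.066, 0.0234]
tool_rot: [[-0.999, 0.052, 0.0], [0.052, 0.999, -0.0], [-0.0, -0.0, -1.0]]
ft_force: [0.4, -0.4, -0.8]
grip_width: 0.055
gripper_force: 42.5
```

```bash
python3 -m crank '[5,0,0,0.1,0, 5,0,0,0.1,0, 5,0,0,0.1,0, 5,0,0,0.1,0, 5,0,0,0,0, 5,0,0,0,0, 5,0,0,0,0, 5,0,0,0,0]'
```

```text
time_s: 7.92
position: [0.5221, 0.066, 0.0194]
tool_rot: [[-0.999, 0.052, 0.0], [0.052, 0.999, -0.0], [-0.0, -0.0, -1.0]]
ft_force: [0.8, 0.5, -1.5]
grip_width: 0.0548
gripper_force: 42.5
```

```bash
python3 -m crank '[5,0,0,0.1,0, 5,0,0,0.1,0, 5,0,0,0,0, 5,0,0,0,0, 5,0,0,0,0, 5,0,0,0,0, 5,0,0,0,0, 5,0,0,0,0]'
```

```text
time_s: 8.58
position: [0.5223, 0.066, 0.0188]
tool_rot: [[-0.999, 0.052, 0.001], [0.052, 0.999, -0.0], [-0.001, -0.0, -1.0]]
ft_force: [-4.0, 0.1, 14.6]
grip_width: 0.055
gripper_force: 43.9
```

Contact with the floor. I'll ease off 1 mm, open and rise.

```bash
python3 -m crank '[5,0,0,-0.1,0, 5,0,0,0,0, 6,0,0,0,0, 6.5,0,0,0,0, 7.2,0,0,0,0, 7.8,0,0,0,0, 7.8,0,0,0,0, 7.8,0,0,0,0]'
python3 -m crank '[7.8,0,0,0,0, 7.8,0,0,-0.5,0, 7.8,0,0,-1.5,0, 7.8,0,0,-2.5,0, 7.8,0,0,-3,0, 7.8,0,0,-3,0, 7.8,0,0,-2,0, 7.8,0,0,0,0]'
python3 - <<'E'
from h import *
p=optics.get_image("scene");q=optics.get_image("side")
i=cv2.resize(p["color"][110:335,275:435],None,fx=1.6,fy=1.6);j=cv2.resize(q["color"][150:270,235:365],None,fx=3,fy=3)
cv2.imwrite("pics/n.png",np.hstack([i[:360],j[:360]])[:,:,::-1])
E
```

```text
time_s: 9.25
position: [0.5221, 0.066, 0.0182]
tool_rot: [[-0.999, 0.052, -0.0], [0.052, 0.999, 0.0], [0.0, 0.0, -1.0]]
ft_force: [1.0, -0.3, 0.4]
grip_width: 0.078
gripper_force: 0.0
time_s: 9.92
position: [0.5238, 0.066, 0.1479]
tool_rot: [[-0.999, 0.052, 0.008], [0.052, 0.999, -0.001], [-0.008, -0.0, -1.0]]
ft_force: [1.0, 0.9, -0.3]
grip_width: 0.0781
gripper_force: 0.0
```

View pics/n.png

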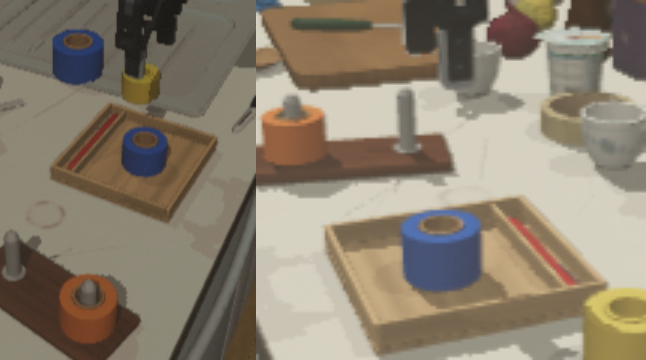

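The blue roll stands flat in the middle of the bay, orange is still on its post, and the gripper is open and clear.

```bash
python3 -c "
from rig import env
print(env.close_job())"
```

```text
the job is handed in; nothing more can be done
None
```

I set the blue roll down flat and upright near the middle of the tray's large bay, left the orange roll on its post, and handed the job in with the gripper open and clear; no verdict was returned.

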